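# Swing down the sample locker's hatch with the hook pole

## Task

Take the hook pole from its forked stand, put its hook through the eye on top of the sample locker's hatch and swing the hatch down until it is pressed firmly on the rubber stop beneath it; nobody knows how high the stop is screwed, so feel for it and do not force the hatch (20 N at the most). Then unhook without shifting the hatch and hang the pole upright in its stand again. Keep the gripper itself off the hatch and leave the tape roll, the carton and the brass weight where they are.

Things in the scene. Friction and masses are not known exactly. Their poses are not given: they have to be found in the camera images.
- pole_grip (a point): Centre of the hook pole's upright black grip, 18 x 18 x 64 mm. Pole axes: z up, y opposite to the way the hook's foot points. Below the grip: a steel collar 32 x 32 x 6 mm (underside 40 mm below this point), then a 7 mm round rod, bent 88 mm below the collar's underside to a level foot whose end is 39.5 mm from the pole's centre line, towards -y. Pole about 0.12 kg.
- pole_hook (a point): Point on the centre line of the hook's level foot (7 mm thick), 20 mm from the pole's centre line and 19.5 mm from the foot's end; 128 mm below the grip's centre. Axes as the pole's.
- pole_collar (a point): Centre of the underside of the pole's square collar, 40 mm below the grip's centre. Axes as the pole's.
- stand_seat (a point): Where the pole hangs in its fixed forked stand: middle of the slot, at the fork's top, 115 mm above the cart. The slot, 16 mm wide along this point's y, is open towards -y (prongs end 28 mm away) and closed 22 mm away at +y. The collar lies on the prongs (8 mm thick, fork 56 mm wide), rod in the slot, foot pointing out of the mouth. Base plate 80 x 90 x 10 mm.
- locker: Fixed grey sample locker, 130 mm wide (y), 85 mm deep, 188 mm tall; its origin lies on the cart straight under the middle of the hatch's hinge line, its front faces its -x. A steel tongue 44 mm wide runs 110 mm forward from the origin on the cart and carries the stop.
- hatch_hinge (a point): Middle of the hatch's hinge line, 55 mm above the cart; the hinge line runs along the y axis of this point (the locker's axes).
- hatch_angle (a joint): Angle of the hatch about its lower edge: 0 shut (upright), growing as its top swings forward and down (locker's -x), pi/2 level. Starts shut or a little ajar. Hinge friction (about 2 N at the eye) holds it at any angle. It meets the stop somewhere between 1.1 and 1.6 rad; from there the stop gives about 1 mm per 2.5 N at the eye.
- eye (a point): Centre of the steel eye standing up from the middle of the hatch's free edge, 138 mm from the hinge line. Hole 18 mm in diameter, ring of 5 mm bar, hole axis along this point's y, parallel to the hinge line. The frame turns with the hatch (z from hinge to eye). The ring's lowest edge is 4 mm beyond the hatch's edge.
- hatch: The hatch, an aluminium frame with a clear pane, 128 mm wide, 120 mm tall, 10 mm thick; origin at the middle of the hinge line, z towards the eye.
- stop: Foot of the screw-adjusted stop on the locker's tongue, 85 mm in front of the hinge line, under the middle of the hatch: steel socket, screw and round rubber pad 20 mm wide. Origin at the socket's underside. The pad's height is not given: its top is 48 to 83 mm above the cart.
- pole: The whole hook pole; origin as pole_collar, axes as the pole's.
- tape_roll: Bystander: tape roll lying flat, 66 mm wide, 19 mm tall; origin under its centre.
- septa_box: Bystander: small carton, 42 x 58 x 24 mm; origin under its centre.
- brass_weight: Bystander: brass weight, 29 mm in diameter, 52 mm tall; origin under its centre.

How it is judged:
By the outcome, as a careful person would: the job done as asked, in the order asked, and still so for the second after the job is handed in, with the robot touching nothing.
It also fails if it takes over 72 s, if anything falls off the work surface, if the arm or the gripper's body presses on something with over 40 N, if the wrist force passes 120 N, or if a joint passes its speed limit or range.

## Robot

A 6-joint arm with a two-finger parallel gripper is mounted at the origin on a cart in front of the work surface, level with it; the furniture and walls round the work are solid. World frame = base frame: x ahead of the robot, y to its left, z up, the work surface at z = 0. Lengths are in m, angles in rad, forces in N, time in s.
With the tool pointing down it reaches from about 0.4 to 0.925 m from the base axis. Payload 12.5 kg.
Tool frame: the origin (TCP) lies at the centre of the arm's flange, where the gripper is bolted on; the fingertips stand 190 mm ahead of it and the grasp point (between the pads) lies 171 mm ahead of it (grasp_offset is the distance from the TCP to the grasp point, in m); x points along the fingers, y is the direction in which the jaws open and shut, and the axes are right-handed (so a half turn about x gives the same grasp; the last joint's range is limited). The gripper opens to 95 mm and grips with 3 to 60 N. Pads are 20 mm wide; open, the fingers measure 119 mm over their backs; the gripper's body (75 mm by 180 mm) begins 59 mm behind the grasp point.
Start: joints at [-1.398, 0.491, 1.559, -0, 1.092, -0.106], TCP at [0.172, -0.601, 0.405] pointing down, gripper open.
Joint ranges: [-3.1, 3.1], [-0.84, 2.19], [0.05, 2.79], [-1.13, 4.28], [0.06, 2.93], [-2.69, 2.69]. Speed limits (rad/s): [2.22, 2.22, 2.79, 3.14, 3.14, 3.14].

## Interface

Orientations are given as a rotation vector (axis times angle).
In Python, from station import get_obs, grab_frame, close_job, regions_of, place_of, grasp_offset gives the robot as it stands.
- The arm moves only by the shell command python3 -m handwheel 'ROWS' [FORCE]. ROWS is JSON, a list of rows, each a list of 3 entries, a list of its own where there are three numbers: the opening, from -1 (shut) to 1 (fully open), so that 0 is half open, then the shift along the tool's x, y, z in cm, then the turn, a rotation vector about the tool's x, y, z in rad. In form: [[gripper, [tx, ty, tz], [wx, wy, wz]], ...]. A call has 1 to 5 rows; each row is the pose to reach, as a shift and turn from the pose commanded when the call began, along the tool's axes at that moment; what a row does not reach only later rows make up. A row lasts 1/10 s, in which the tool goes at most 50 mm and 8.59 degrees, less where a joint would pass 70% of its speed; a pose out of reach is approached as far as the arm can. A call with a gripper value outside its range is refused whole. The fingers move at their own pace and stop on an object; FORCE is the grip in N (left out, the last holds). Time passes only in rows, so rows that repeat a pose let the fingers close. It gives the time, the measured TCP pose, the force and the opening at its end, in the units of the state.
- get_obs(): the state, without advancing time (a new reading comes with each control period).
- grab_frame(name): name is "scene" or "top" or "wrist"; returns a dict with "color" (480x640x3 uint8, blue, green, red), "camera_matrix" (3x3 intrinsics, pixels), "pose" (4x4, takes a point from camera to world coordinates); the wrist camera has in their place "hand_eye" (4x4, takes a point from camera to tool coordinates, whose origin is the TCP and whose axes are the tool frame's). Camera axes: x right, y up, looking along -z (the intrinsics and any distortion apply to the point x, -y, -z); pixel columns grow to the right and rows downward; lengths in m; the calibration is good to about 2 mm. The wrist camera is an equidistant fisheye: a pixel r from the principal point sees the ray r / f radians off the axis. A picture is of the moment at which its call begins: read the wrist's pose just before it. There is no depth.
- close_job(): hands the job in, once; it reports no verdict.
Trained networks look in the newest picture that a camera, given by its name, has taken for a name from the list of things; names that differ only in an ending like _2 or _b are one class to them, and where a whole thing is asked for, a point or a joint stands for the part that bears it (a point fixed in the world has none). Each returns a list of dicts, best first, with "conf" (0 to 1); they miss things now and then, are a little off and sometimes report something else, mostly with a low value. They report only what shows in the picture. A call takes as long as a camera call.
- regions_of(camera, target): "region" (480x640 bool, what is visible of it) and "location" ([column, row] in pixels, amid what is visible of it).
- place_of(camera, target): "location" ([column, row] in pixels: a listed point, or the origin of a listed thing).
The state is a dict: "time_s": time; "joints": joint angles; "dq": joint speeds; "effort": joint torques, N m; "tool_pos": TCP position; "tcp_rot": TCP orientation; "contact_force": force on the tool from outside, world axes, zero at the start; "moment": the same for the moment, N m; "width": opening from 0.0 (shut) to 1.0 (fully open).
Only numpy, scipy, OpenCV 4.12 (cv2) and the standard library are available. Lean on these libraries where they do the work, as an engineer would, in place of code of your own. Each camera call takes 0.05 s, during which the arm holds its last target. There are 200 camera calls.

## Working session

There is one attempt and no reset: what is moved stays moved. The work goes in short steps, Python scripts to look and compute and a shell command to move; the robot and the scene stay as the last step left them, time stands still between calls to the robot, and variables do not carry over. Pictures are saved under pics/ and viewed, about 8 in all and at most 12, crops included, and the job is handed in when it is done.

```bash
ls; mkdir -p pics; cat > h.py <<'E'
import numpy as np, cv2
from scipy.spatial.transform import Rotation as R
from station import *
def ray(f,px,obs=None):
    K=np.array(f["camera_matrix"]);u,v=px
    if "hand_eye" in f:
        a=(u-K[0,2])/K[0,0];b=(v-K[1,2])/K[1,1];r=np.hypot(a,b)
        s=np.sin(r)/r if r>1e-9 else 1.
        d=np.array([a*s,-b*s,-np.cos(r)])
        T=np.eye(4);T[:3,:3]=R.from_rotvec(obs["tcp_rot"]).as_matrix();T[:3,3]=obs["tool_pos"]
        T=T@np.array(f["hand_eye"])
    else:
        d=np.array([(u-K[0,2])/K[0,0],-(v-K[1,2])/K[1,1],-1.]);d/=np.linalg.norm(d);T=np.array(f["pose"])
    return T[:3,3],T[:3,:3]@d
def atz(o,d,z): return o+d*(z-o[2])/d[2]
def tri(rs):
    A=np.zeros((3,3));b=np.zeros(3)
    for o,d in rs:
        P=np.eye(3)-np.outer(d,d);A+=P;b+=P@o
    p=np.linalg.solve(A,b)
    return p,[1e3*np.linalg.norm(np.cross(p-o,d)) for o,d in rs]
E
python3 - <<'E'
from h import *
o=get_obs();print(o,grasp_offset)
T=["pole_grip","pole_hook","pole_collar","stand_seat","locker","hatch_hinge","eye","stop","tape_roll","septa_box","brass_weight"]
F={c:grab_frame(c) for c in ["scene","top","wrist"]}
for c in F: cv2.imwrite(f"pics/{c}0.png",F[c]["color"]);print(c,np.round(F[c].get("pose",F[c].get("hand_eye")),3).tolist(),np.array(F[c]["camera_matrix"])[0:2].tolist())
for t in T:
    rs=[]
    for c in F:
        r=place_of(c,t)
        if r: 
            print(t,c,np.round(r[0]["location"]),round(r[0]["conf"],2),len(r))
            if r[0]["conf"]>.4: rs.append(ray(F[c],r[0]["location"],o))
    if len(rs)>1: print("   ",[np.round(x,4) for x in tri(rs)])
    elif rs: print("   z0",atz(*rs[0],0).round(4))
cv2.imwrite("pics/both.png",np.vstack([F["scene"]["color"]]))
E
```

```text
pics
{'time_s': 0.0, 'joints': array([-1.39762404e+00,  4.91567679e-01,  1.55947322e+00, -2.40640229e-05,
        1.09168760e+00, -1.05603808e-01]), 'dq': array([ 9.57913374e-05, -1.40289427e-03,  2.41170887e-04,  1.26192769e-03,
       -9.52718564e-04,  2.16456702e-03]), 'effort': array([-1.78401682e-03, -6.12645435e+01, -2.58184290e+01,  6.91886432e-02,
        4.82281123e-02, -1.29433161e-04]), 'tool_pos': array([ 0.17199831, -0.600828  ,  0.40414839]), 'tcp_rot': array([ 2.07252406,  0.29197832, -2.07264901]), 'contact_force': array([ 0.15934159, -1.27679968, -0.21610938]), 'moment': array([-0.06681754,  0.0133157 , -0.02547289]), 'width': 1.0014493157341946} 0.1713
scene [[-0.895, 0.202, -0.397, 0.174], [-0.445, -0.45, 0.775, 0.659], [-0.022, 0.87, 0.493, 0.58], [0.0, 0.0, 0.0, 1.0]] [[457.6183615788076, 0.0, 316.4332233266879], [0.0, 457.6183615788076, 236.13813549444572]]
top [[0.004, 0.999, -0.054, 0.437], [-1.0, 0.006, 0.027, 0.019], [0.027, 0.054, 0.998, 1.294], [0.0, 0.0, 0.0, 1.0]] [[574.5121932577011, 0.0, 325.424605543081], [0.0, 574.5121932577011, 238.39108345320327]]

[... 960 characters left out ...]
6003, -0.1546,  0.054 ]), array([3.9614, 3.9614])]
eye scene [385. 290.] 0.5 1
eye top [399. 190.] 0.66 1
    [array([ 0.5378, -0.2154, -0.0881]), array([94.4005, 94.4005])]
stop scene [341. 269.] 0.6 1
stop top [373. 234.] 0.65 1
    [array([ 0.5168, -0.1237,  0.0114]), array([1.2984, 1.2984])]
tape_roll scene [402. 251.] 0.64 2
tape_roll top [436. 278.] 0.7 1
    [array([ 0.4196, -0.2658,  0.0033]), array([0.0776, 0.0776])]
septa_box scene [386. 289.] 0.61 1
septa_box top [365. 282.] 0.64 2
    [array([ 0.4066, -0.1059,  0.0022]), array([2.5731, 2.5731])]
brass_weight scene [278. 422.] 0.83 1
brass_weight top [192. 264.] 0.73 1
    [array([0.4448, 0.2807, 0.0016]), array([3.2707, 3.2707])]
```

View pics/scene0.png

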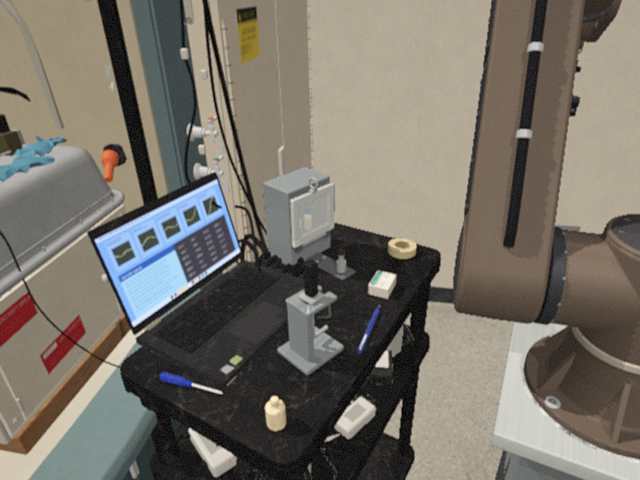

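View pics/top0.png

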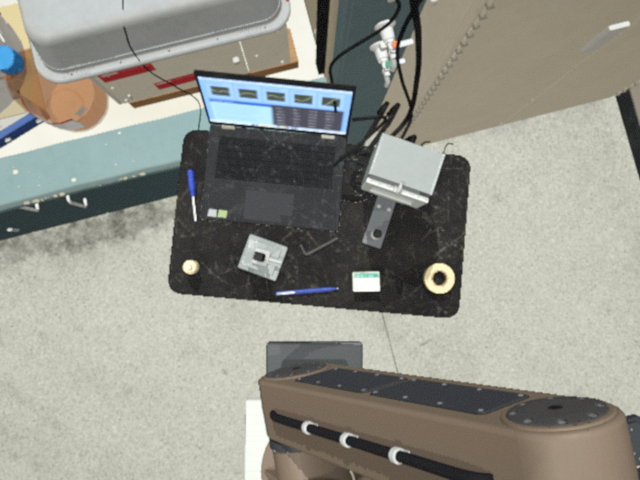

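The scene view shows the pole (grip about (310,272)) in its stand, the locker's eye at about (313,185) and the stop at (341,265). The carton, tape and weight lie clear of them. In the top view the stand is at (263,257) and the locker's tongue at (378,225). I'll zoom in for the orientations.

```bash
python3 - <<'E'
import cv2,numpy as np
t=cv2.imread("pics/top0.png");s=cv2.imread("pics/scene0.png")
a=cv2.resize(s[160:380,240:370],None,fx=2.7,fy=2.7,interpolation=2)
b=cv2.resize(t[225:295,225:345],(440,257),interpolation=2)
c=cv2.resize(t[130:250,350:450],(400,480)[:2],interpolation=2)[:337]
h=594
col=np.zeros((h,440,3),np.uint8);col[:257]=b;col[257:594,:400]=c
cv2.imwrite("pics/crop0.png",np.hstack([a[:h],col]))
E
```

```text
(no output)
```

View pics/crop0.png

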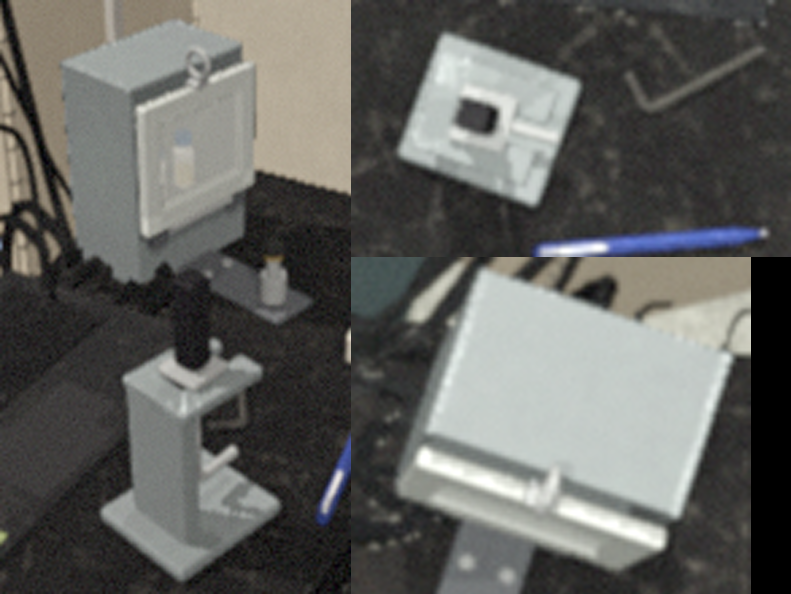

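```bash
cat >> h.py <<'E'
def Rdown(yaw,sgn=1):
    y=sgn*np.array([np.cos(yaw),np.sin(yaw),0]);x=np.array([0,0,-1.]);return np.column_stack([x,y,np.cross(x,y)])
def plan(p,yaw=None,sgn=None,grasp=True):
    """p: world grasp point; prints shift cm and turn in tool axes"""
    o=get_obs();A=R.from_rotvec(o["tcp_rot"]).as_matrix()
    if yaw is None: B=A
    elif sgn: B=Rdown(yaw,sgn)
    else: B=min((Rdown(yaw,s) for s in(1,-1)),key=lambda M:R.from_matrix(A.T@M).magnitude())
    t=np.array(p)-(B[:,0]*grasp_offset if grasp else 0)
    s=A.T@(t-o["tool_pos"])*100;w=R.from_matrix(A.T@B).as_rotvec()
    print("shift cm",s.round(2),"turn",w.round(3),"rows",round(max(np.linalg.norm(s)/5,np.linalg.norm(w)/.15),1))
def st():
    o=get_obs();A=R.from_rotvec(o["tcp_rot"]).as_matrix()
    print("t",round(o["time_s"],2),"grasp",(o["tool_pos"]+A[:,0]*grasp_offset).round(4),"y",A[:,1].round(3),"x",A[:,0].round(3),"F",o["contact_force"].round(2),"w",round(o["width"],3),"j",o["joints"].round(2))
E
python3 - <<'E'
from h import *
st()
y=np.radians(-19)
plan([.40,-.30,.25],y,1);plan([.40,-.30,.25],y,-1);plan([.36,.16,.30],y,1);plan([.36,.16,.30],y,-1)
E
```

```text
t 1.8 grasp [ 0.172  -0.6009  0.2335] y [ 0.275 -0.961  0.   ] x [ 0. -0. -1.] F [ 0.2   0.92 -0.53] w 1.004 j [-1.4   0.49  1.56  0.    1.09 -0.11]
shift cm [ -1.66 -22.65 -30.2 ] turn [-0.96  0.   -0.  ] rows 7.6
shift cm [ -1.66 -22.65 -30.2 ] turn [ 2.181 -0.    -0.   ] rows 14.5
shift cm [ -6.66 -67.98 -39.01] turn [-0.96  0.   -0.  ] rows 15.7
shift cm [ -6.66 -67.98 -39.01] turn [ 2.181 -0.    -0.   ] rows 15.7
```

```bash
python3 -m handwheel '[[1,[-1,-3,-4],[-0.14,0,0]],[1,[-2,-7,-8],[-0.28,0,0]],[1,[-3,-11,-12],[-0.42,0,0]],[1,[-4,-15,-15.5],[-0.56,0,0]],[1,[-5,-19,-18.5],[-0.7,0,0]]]' && python3 - <<'E'
from h import *
st()
y=np.radians(-19)
plan([.46,.115,.28],y,1)
E
```

```text
time_s: 2.3
tool_pos: [0.2904, -0.3844, 0.451]
tcp_rot: [1.627, 0.872, -1.626]
contact_force: [0.9, -0.2, 0.8]
width: 1.003
t 2.3 grasp [ 0.2904 -0.3845  0.2797] y [ 0.833 -0.553  0.   ] x [ 0. -0. -1.] F [ 0.89 -0.24  0.77] w 1.003 j [-1.06  0.24  1.83  0.    1.07 -0.47]
shift cm [-3.000e-02 -1.351e+01 -5.099e+01] turn [-0.255  0.    -0.   ] rows 10.5
```

```bash
python3 -m handwheel '[[1,[-1,0.5,-5],[-0.05,0,0]],[1,[-1,0,-10],[-0.1,0,0]],[1,[-1,-1,-15],[-0.15,0,0]],[1,[-1,-2.5,-19.5],[-0.2,0,0]],[1,[-1,-4,-24],[-0.255,0,0]]]' && python3 - <<'E'
from h import *
st()
y=np.radians(-19)
plan([.46,.115,.28],y,1)
E
```

```text
time_s: 2.8
tool_pos: [0.3907, -0.1627, 0.4609]
tcp_rot: [1.452, 1.031, -1.451]
contact_force: [0.7, -0.2, 0.3]
width: 0.999
t 2.8 grasp [ 0.3908 -0.1627  0.2896] y [ 0.944 -0.329  0.001] x [ 0.001 -0.    -1.   ] F [ 0.69 -0.23  0.27] w 0.999 j [-0.55  0.13  1.94  0.    1.07 -0.22]
shift cm [  0.96  -2.58 -28.5 ] turn [-0.003  0.    -0.001] rows 5.7
```

```bash
python3 -m handwheel '[[1,[0,-0.5,-5],[0,0,0]],[1,[0,-1,-10],[0,0,0]],[1,[0,-1.6,-15],[0,0,0]],[1,[0,-2,-20],[0,0,0]],[1,[0,-2.4,-24.5],[0,0,0]]]' && python3 - <<'E'
from h import *
st()
F={};
for c in ["wrist","scene","top"]:
    if c=="wrist": o=get_obs()
    F[c]=grab_frame(c)
cv2.imwrite("pics/wrist1.png",F["wrist"]["color"])
for t in ["pole_grip","pole_hook","pole_collar","stand_seat","hatch_hinge","eye","stop","locker"]:
    rs=[]
    for c in F:
        r=place_of(c,t)[:2]
        for q in r: print(t,c,np.round(q["location"],1),round(q["conf"],2),atz(*ray(F[c],q["location"],o),{"pole_grip":.155,"pole_hook":.027,"hatch_hinge":.055,"eye":.193,"stop":0,"locker":0}.get(t,.115)).round(4))
E
```

```text
time_s: 3.3
tool_pos: [0.4489, 0.0767, 0.461]
tcp_rot: [1.453, 1.03, -1.452]
contact_force: [2.0, -0.7, -0.1]
width: 1.0
t 3.3 grasp [0.449  0.0767 0.2897] y [ 0.944 -0.33   0.001] x [ 0.001 -0.    -1.   ] F [ 1.99 -0.68 -0.11] w 1.0 j [ 0.02  0.18  1.87 -0.    1.08  0.36]
pole_grip wrist [316.9 188.4] 0.62 [0.4599 0.1173 0.155 ]
pole_grip scene [308.5 277.9] 0.63 [0.4673 0.1191 0.155 ]
pole_hook wrist [322.  195.5] 0.79 [0.4578 0.0971 0.027 ]
pole_hook scene [320.6 332.5] 0.61 [0.4575 0.0993 0.027 ]
pole_collar wrist [320.9 186.6] 0.98 [0.4622 0.1143 0.115 ]
pole_collar scene [313.  296.5] 0.62 [0.463  0.1135 0.115 ]
pole_collar scene [318.4 297.4] 0.4 [0.4537 0.112  0.115 ]
stand_seat wrist [321.8 191.9] 0.9 [0.4615 0.1096 0.115 ]
stand_seat wrist [318.7 188.6] 0.2 [0.4598 0.1133 0.115 ]
stand_seat scene [314.2 295.1] 0.91 [0.4629 0.1092 0.115 ]
hatch_hinge scene [313.8 239.8] 0.72 [ 0.5952 -0.1491  0.055 ]
hatch_hinge top [393.5 197.6] 0.62 [ 0.594  -0.1625  0.055 ]
eye scene [315.6 185. ] 0.55 [ 0.5866 -0.1481  0.193 ]
eye top [399.8 191.5] 0.82 [ 0.5885 -0.1545  0.193 ]
stop scene [340.2 268.4] 0.69 [ 0.5255 -0.1417  0.    ]
stop top [370.9 235.7] 0.57 [ 0.5139 -0.119   0.    ]
locker wrist [320.5 183.8] 0.68 [0.4599 0.1081 0.    ]
locker scene [314.4 257.6] 0.82 [ 0.5999 -0.1586  0.    ]
locker top [390.3 201.8] 0.63 [ 0.5913 -0.1632  0.    ]
```

View pics/wrist1.png

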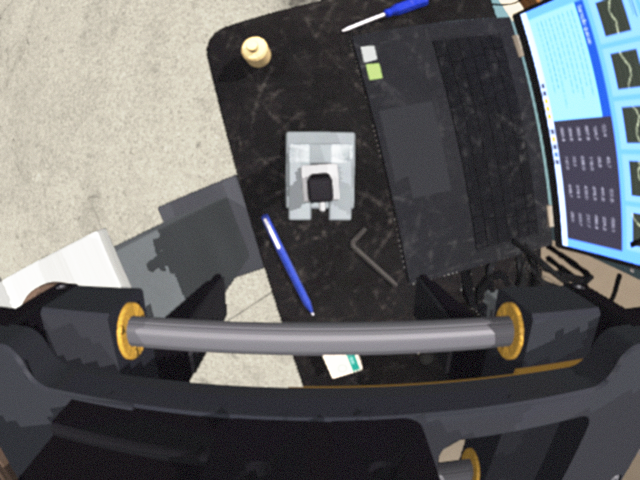

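The wrist view shows the stand square in the picture, base from (287,133) to (354,218), so the yaw of -19° is right. The grip is at (320,187) and the foot points towards the mouth at the bottom. I'll move over the grip and descend.

```bash
python3 - <<'E'
from h import *
plan([.461,.115,.156],np.radians(-19),1)
E
python3 -m handwheel '[[1,[0,-0.1,-4],[0,0,0]],[1,[3,-0.1,-4],[0,0,0]],[1,[6,-0.1,-4],[0,0,0]]]'; python3 - <<'E'
from h import *
st();o=get_obs();f=grab_frame("wrist");cv2.imwrite("pics/wrist2.png",f["color"])
for t,z in [("pole_grip",.155),("pole_collar",.115),("stand_seat",.115)]:
    for q in place_of("wrist",t)[:2]: print(t,np.round(q["location"],1),round(q["conf"],2),atz(*ray(f,q["location"],o),z).round(4))
plan([.461,.115,.156],np.radians(-19),1)
E
```

```text
shift cm [13.34 -0.2  -4.23] turn [-0.005  0.    -0.   ] rows 2.8
time_s: 4.95
tool_pos: [0.4612, 0.1133, 0.4003]
tcp_rot: [1.453, 1.03, -1.45]
contact_force: [0.3, 0.7, -1.5]
width: 1.003
t 4.95 grasp [0.4615 0.1133 0.229 ] y [ 0.944 -0.329  0.002] x [ 0.002  0.    -1.   ] F [ 0.3   0.74 -1.48] w 1.003 j [ 0.1   0.28  1.92 -0.    0.94  0.44]
pole_collar [318.9 243.6] 0.97 [0.4613 0.117  0.115 ]
shift cm [ 7.39 -0.13 -0.22] turn [-0.005  0.     0.   ] rows 1.5
```

```bash
python3 -m handwheel '[[1,[3,-0.1,-0.3],[0,0,0]],[1,[6,-0.1,-0.3],[0,0,0]],[1,[7.4,-0.1,-0.3],[0,0,0]],[-0.5,[7.4,-0.1,-0.3],[0,0,0]],[-1,[7.4,-0.1,-0.3],[0,0,0]]]' 45;python3 -m handwheel '[[-1,[0,0,0],[0,0,0]],[-1,[0,0,0],[0,0,0]],[-1,[0,0,0],[0,0,0]],[-1,[0,0,0],[0,0,0]]]' 45; python3 - <<'E'
from h import *
st()
o=get_obs();f=grab_frame("wrist");cv2.imwrite("pics/wrist3.png",f["color"])
for t,z in [("pole_grip",.155),("pole_collar",.115),("stand_seat",.115),("pole_hook",.027)]:
    for q in place_of("wrist",t)[:2]: print(t,np.round(q["location"],1),round(q["conf"],2),atz(*ray(f,q["location"],o),z).round(4))
f=grab_frame("scene")
for t,z in [("pole_grip",.155),("pole_collar",.115),("stand_seat",.115),("pole_hook",.027)]:
    for q in place_of("scene",t)[:2]: print(t,np.round(q["location"],1),round(q["conf"],2),atz(*ray(f,q["location"],o),z).round(4))
E
```

```text
time_s: 5.65
tool_pos: [0.4618, 0.1156, 0.3281]
tcp_rot: [1.454, 1.029, -1.451]
contact_force: [0.7, -0.1, 0.1]
width: 0.889
time_s: 6.05
tool_pos: [0.4612, 0.1156, 0.3271]
tcp_rot: [1.453, 1.03, -1.452]
contact_force: [-0.4, 0.5, 0.1]
width: 0.55
t 6.05 grasp [0.4614 0.1156 0.1558] y [ 0.944 -0.331  0.001] x [ 0.001 -0.    -1.   ] F [-0.36  0.48  0.1 ] w 0.55 j [ 0.11  0.39  2.   -0.    0.75  0.44]
pole_grip [321.3 306. ] 0.73 [0.4621 0.1182 0.155 ]
pole_collar [323.1 276.7] 0.8 [0.4631 0.1179 0.115 ]
stand_seat [321.3 303.6] 0.24 [0.457  0.1032 0.115 ]
pole_grip [309.2 276.3] 0.59 [0.4683 0.1145 0.155 ]
pole_grip [314.7 294. ] 0.36 [0.4387 0.1537 0.155 ]
pole_collar [309.9 295.6] 0.56 [0.4689 0.1135 0.115 ]
stand_seat [317.5 299.1] 0.59 [0.453  0.1168 0.115 ]
stand_seat [400.5 252.2] 0.24 [ 0.373  -0.0828  0.115 ]
pole_hook [319.3 330.7] 0.66 [0.4617 0.096  0.027 ]
```

```bash
python3 -m handwheel '[[-1,[0,0,0],[0,0,0]],[-1,[0,0,0],[0,0,0]],[-1,[0,0,0],[0,0,0]],[-1,[0,0,0],[0,0,0]],[-1,[0,0,0],[0,0,0]]]' 45;python3 -m handwheel '[[-1,[0,0,0],[0,0,0]],[-1,[0,0,0],[0,0,0]]]' 45; python3 -m handwheel '[[-1,[-0.5,0,0],[0,0,0]],[-1,[-1.2,0,0],[0,0,0]],[-1,[-1.2,0,0],[0,0,0]]]' 45; python3 - <<'E'
from h import *
st()
o=get_obs();f=grab_frame("wrist");cv2.imwrite("pics/wrist4.png",f["color"])
for t,z in [("pole_grip",.167),("pole_collar",.127),("stand_seat",.115),("pole_hook",.039)]:
    for q in place_of("wrist",t)[:2]: print(t,np.round(q["location"],1),round(q["conf"],2),atz(*ray(f,q["location"],o),z).round(4))
f=grab_frame("scene");cv2.imwrite("pics/a.png",cv2.resize(f["color"][220:380,240:380],None,fx=4,fy=4)[:600])
E
```

```text
time_s: 7.05
tool_pos: [0.4612, 0.1157, 0.3267]
tcp_rot: [1.453, 1.03, -1.453]
contact_force: [0.6, -0.8, -0.8]
width: 0.192
time_s: 7.25
tool_pos: [0.4612, 0.1157, 0.3267]
tcp_rot: [1.453, 1.03, -1.453]
contact_force: [0.5, 0.2, -1.5]
width: 0.19
time_s: 7.55
tool_pos: [0.4613, 0.1157, 0.3397]
tcp_rot: [1.454, 1.03, -1.452]
contact_force: [0.1, -0.4, -1.8]
width: 0.189
t 7.55 grasp [0.4616 0.1157 0.1684] y [ 0.944 -0.331  0.001] x [ 0.002  0.    -1.   ] F [ 0.06 -0.37 -1.77] w 0.189 j [ 0.11  0.37  1.99 -0.    0.78  0.44]
pole_grip [317.3 304.7] 0.58 [0.4607 0.1192 0.167 ]
pole_collar [319.9 276. ] 0.85 [0.4618 0.1187 0.127 ]
```

View pics/wrist4.png

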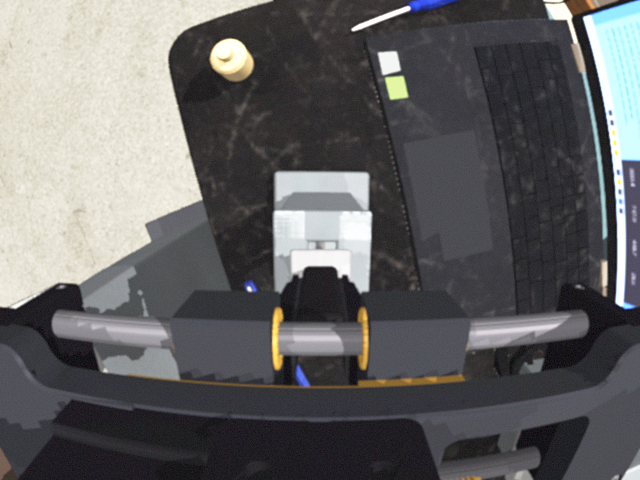

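The pole is held (opening 18 mm) and its collar is clear of the fork. I'll slide it out of the mouth and measure the eye.

```bash
python3 -m handwheel '[[-1,[0,0,2],[0,0,0]],[-1,[0,0,5],[0,0,0]],[-1,[0,0,8],[0,0,0]],[-1,[-4,0,9],[0,0,0]],[-1,[-9,0,9],[0,0,0]]]'; python3 - <<'E'
from h import *
st()
rs={}
for k in range(4):
  for c in ["scene","top"]:
    f=grab_frame(c)
    for t in ["eye","hatch_hinge","locker","stop"]:
        for g,fn in (("p",place_of),("r",regions_of)):
            if g=="r" and t!="eye": continue
            q=fn(c,t)
            if q and q[0]["conf"]>.4:
                l=q[0]["location"]
                if g=="r": ys,xs=np.nonzero(q[0]["region"]); l=[(xs.min()+xs.max())/2,(ys.min()+ys.max())/2]; 
                rs.setdefault((t,g,c),[]).append(l)
    rs["f"+c]=f
for t,g in [("eye","p"),("eye","r"),("hatch_hinge","p"),("locker","p"),("stop","p")]:
    L=[]
    for c in ["scene","top"]:
        a=rs.get((t,g,c))
        if a: m=np.median(a,0);print(t,g,c,m.round(1),np.std(a,0).round(1),len(a));L.append(ray(rs["f"+c],m))
    if len(L)==2: print("   ",[np.round(x,4) for x in tri(L)])
cv2.imwrite("pics/scene5.png",np.hstack([cv2.resize(rs["fscene"]["color"][165:285,255:375],None,fx=4,fy=4),cv2.resize(rs["ftop"]["color"][150:270,360:440],None,fx=4,fy=4)]))
E
```

```text
time_s: 8.35
tool_pos: [0.431, 0.0295, 0.4284]
tcp_rot: [1.452, 1.033, -1.459]
contact_force: [1.5, -0.3, -2.1]
width: 0.186
t 8.35 grasp [0.4302 0.0295 0.2571] y [ 0.943 -0.333 -0.005] x [-0.005  0.    -1.   ] F [ 1.49 -0.33 -2.14] w 0.186 j [-0.08  0.19  1.97 -0.    0.99  0.25]
eye p scene [312.7 184.9] [1.3 2.1] 3
eye p top [399.4 189.6] [1.3 0.5] 4
    [array([ 0.5944, -0.1536,  0.1897]), array([1.8151, 1.8151])]
eye r scene [312.5 213.5] [0.2 1.1] 4
eye r top [395.  192.5] [0.4 0.4] 4
    [array([ 0.5981, -0.1555,  0.119 ]), array([1.6908, 1.6908])]
hatch_hinge p scene [312.  239.8] [3.1 2.3] 4
hatch_hinge p top [390.6 197.4] [1.4 1.5] 4
    [array([ 0.5986, -0.1551,  0.051 ]), array([3.8956, 3.8956])]
locker p scene [313.6 259.4] [0.4 1.5] 4
locker p top [388.  199.9] [0.6 1.2] 4
    [array([ 0.5985, -0.1573, -0.004 ]), array([2.6506, 2.6506])]
stop p scene [341.  270.3] [0.6 1. ] 3
stop p top [372.1 235.7] [0.5 0.8] 3
    [array([ 0.5137, -0.1204,  0.011 ]), array([0.4341, 0.4341])]
```

View pics/scene5.png

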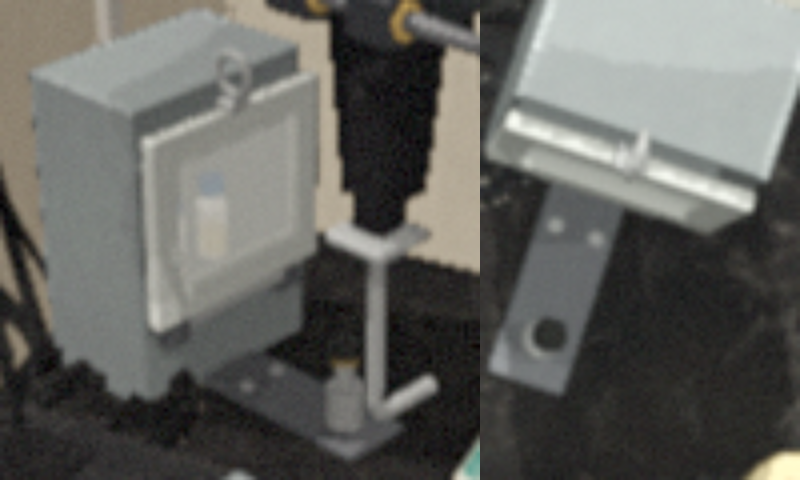

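The view shows the hook clear of the stand with its foot level. The ring is at scene pixel (313,182), and the hatch is only slightly ajar.

```bash
python3 - <<'E'
from h import *
plan([.43,.03,.36],np.radians(-19),1)
plan([.617,-.085,.345],np.radians(-19),1)
E
```

```text
shift cm [-10.26  -0.11   0.12] turn [-0.005  0.    -0.   ] rows 2.1
shift cm [-8.76 21.34  4.79] turn [-0.005  0.    -0.   ] rows 4.7
```

```bash
python3 -m handwheel '[[-1,[-4,1,0],[0,0,0]],[-1,[-8.5,3,1],[0,0,0]],[-1,[-8.8,8,2],[0,0,0]],[-1,[-8.8,12.5,3],[0,0,0]],[-1,[-8.8,17,4],[0,0,0]]]'; python3 -m handwheel '[[-1,[0,2.5,0.5],[0,0,0]],[-1,[0,4.3,0.8],[0,0,0]],[-1,[0,4.3,0.8],[0,0,0]]]'; cat > look.py <<'E'
from h import *
import sys
def look(n=3,pic=None):
    o=get_obs();st();rs={}
    for k in range(n):
      for c in ["scene","top"]:
        f=grab_frame(c);rs["f"+c]=f
        for t in ["eye","pole_hook","pole_collar","pole_grip"]:
            q=place_of(c,t)
            if q and q[0]["conf"]>.35: rs.setdefault((t,c),[]).append(q[0]["location"])
    for t in ["eye","pole_hook","pole_collar","pole_grip"]:
        L=[]
        for c in ["scene","top"]:
            a=rs.get((t,c))
            if a: m=np.median(a,0);print(t,c,m.round(1),np.std(a,0).round(1),len(a));L.append(ray(rs["f"+c],m))
        if len(L)==2: print("   ",[np.round(x,4) for x in tri(L)])
    if pic:
        u,v=pic[1]
        cv2.imwrite(pic[0],np.hstack([cv2.resize(rs["fscene"]["color"][v-50:v+50,u-60:u+60],None,fx=4.5,fy=4.5,interpolation=2),cv2.resize(rs["ftop"]["color"][130:230,370:420],None,fx=4.5,fy=4.5,interpolation=2)]))
E
python3 - <<'E'
from look import *
look(3,("pics/l1.png",(313,182)))
E
```

```text
time_s: 11.25
tool_pos: [0.5799, -0.0643, 0.5171]
tcp_rot: [1.453, 1.03, -1.452]
contact_force: [0.1, 0.2, -0.7]
width: 0.185
time_s: 11.55
tool_pos: [0.618, -0.0861, 0.5154]
tcp_rot: [1.453, 1.031, -1.455]
contact_force: [0.4, -0.0, -1.6]
width: 0.188
t 11.55 grasp [ 0.6178 -0.0861  0.3441] y [ 0.943 -0.332 -0.001] x [-0.001  0.    -1.   ] F [ 0.35 -0.04 -1.61] w 0.188 j [-0.24  0.41  1.4  -0.    1.33  0.09]
eye scene [312.3 183.8] [1.4 0.5] 3
eye top [188.5 264.3] [0. 0.] 1
    [array([0.4292, 0.2064, 0.3621]), array([17.1117, 17.1117])]
pole_hook scene [294.4 180.7] [1.3 2.2] 3
pole_collar scene [287.2 138.9] [2.1 0.6] 3
pole_grip scene [283.3 119.2] [2.2 1.2] 3
pole_grip top [438.5 281.4] [0. 0.] 1
    [array([ 0.513 , -0.1245,  0.3694]), array([113.0665, 113.0665])]
```

View pics/l1.png

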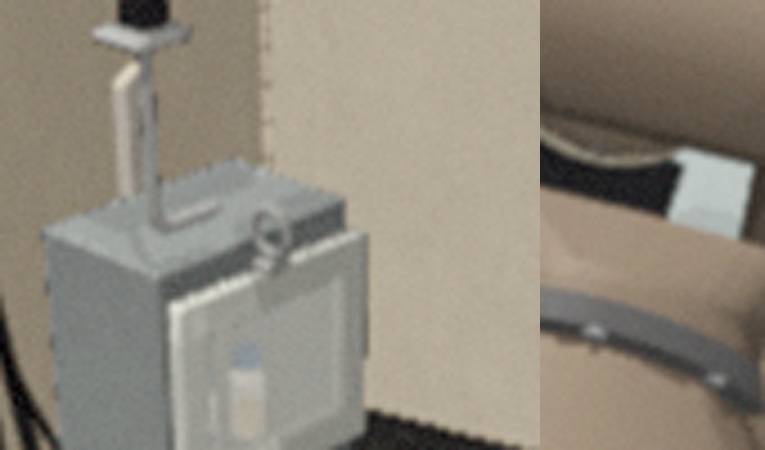

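```bash
cat >> h.py <<'E'
def proj(f,p):
    T=np.array(f["pose"]);q=T[:3,:3].T@(np.array(p)-T[:3,3]);K=np.array(f["camera_matrix"])
    return np.array([K[0,2]+K[0,0]*q[0]/-q[2],K[1,2]+K[1,1]*-q[1]/-q[2]])
def hook(dy=.002,ahead=0):
    """predicted hook point (20 mm out), ahead=+.0195 foot end, -.02 bend"""
    o=get_obs();A=R.from_rotvec(o["tcp_rot"]).as_matrix()
    return o["tool_pos"]+A@np.array([grasp_offset+.128,0,-dy+.02+ahead])
E
python3 - <<'E'
from h import *
f=grab_frame("scene")
for n,p in (("bend",hook(ahead=-.02)),("end",hook(ahead=.0195))): print(n,p.round(4),proj(f,p).round(1))
print("ray eye z.193/.190",atz(*ray(f,[313,182.7]),.193).round(4),atz(*ray(f,[313,182.7]),.190).round(4))
for E in ([.5944,-.1536,.193],[.596,-.155,.192]): print(E,proj(f,E).round(1))
w=grab_frame("wrist");cv2.imwrite("pics/w5.png",w["color"]);o=get_obs()
for q in place_of("wrist","eye")[:2]+place_of("wrist","pole_hook")[:1]: print(q["location"],q["conf"],atz(*ray(w,q["location"],o),.193).round(4))
E
```

```text
bend [ 0.6173 -0.0831  0.2174] [287.6 183.1]
end [ 0.6042 -0.1204  0.2174] [301.9 177.7]
ray eye z.193/.190 [ 0.5974 -0.1571  0.193 ] [ 0.6007 -0.1635  0.19  ]
[0.5944, -0.1536, 0.193] [313.5 183.5]
[0.596, -0.155, 0.192] [313.2 183.6]
```

View pics/w5.png

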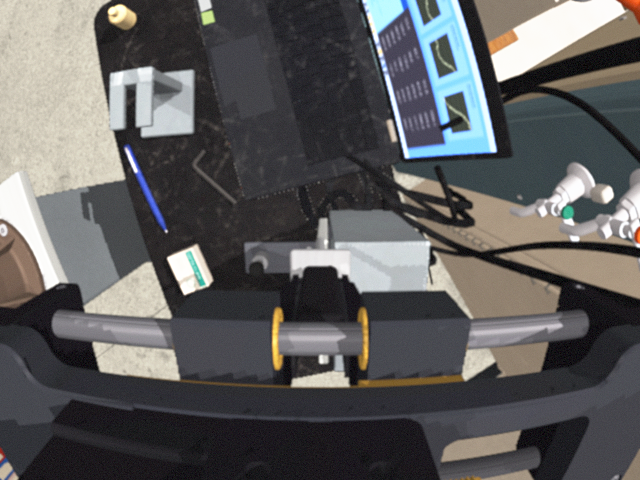

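```bash
python3 - <<'E'
from h import *
st()
g=cv2.cvtColor(cv2.imread("pics/w5.png"),6)
for r in (222,228,234,240,355,360): print(r,g[r,308:342].tolist())
E
```

```text
t 13.25 grasp [ 0.6166 -0.085   0.3454] y [ 0.944 -0.331  0.   ] x [ 0. -0. -1.] F [-0.03  0.52 -0.31] w 0.188 j [-0.24  0.4   1.41 -0.    1.33  0.09]
222 [35, 31, 35, 33, 37, 34, 38, 31, 34, 40, 82, 135, 166, 180, 185, 186, 187, 192, 183, 134, 74, 62, 83, 105, 118, 121, 119, 120, 123, 118, 122, 121, 121, 119]
228 [37, 31, 35, 32, 34, 35, 42, 57, 72, 84, 124, 160, 180, 183, 184, 184, 186, 191, 188, 147, 105, 80, 74, 90, 108, 120, 122, 121, 118, 120, 122, 123, 124, 118]
234 [29, 36, 34, 39, 34, 35, 35, 30, 48, 103, 143, 171, 179, 183, 186, 186, 184, 194, 186, 150, 108, 76, 73, 72, 83, 103, 119, 125, 122, 117, 121, 122, 120, 123]
240 [41, 36, 35, 38, 34, 41, 48, 64, 92, 111, 125, 137, 149, 154, 162, 177, 221, 245, 245, 197, 123, 77, 82, 99, 103, 105, 106, 118, 115, 121, 121, 120, 118, 119]
355 [80, 83, 81, 86, 77, 80, 81, 82, 82, 85, 111, 163, 204, 219, 203, 182, 173, 169, 169, 156, 121, 91, 82, 74, 80, 86, 99, 128, 145, 149, 150, 153, 151, 142]
360 [46, 45, 49, 52, 56, 55, 55, 47, 45, 57, 114, 197, 245, 251, 242, 220, 208, 207, 206, 184, 132, 74, 42, 36, 43, 63, 105, 143, 174, 184, 184, 185, 183, 175]
```

```bash
python3 -m handwheel '[[-1,[1.2,0.2,0],[0,0,0]],[-1,[2.4,0.2,0],[0,0,0]],[-1,[2.4,0.2,1.2],[0,0,0]],[-1,[2.4,0.2,2.4],[0,0,0]],[-1,[2.4,0.2,2.4],[0,0,0]]]'; python3 - <<'E'
from h import *
st()
f=grab_frame("scene")
print(hook(ahead=-.02).round(4),proj(f,hook(ahead=-.02)).round(1),proj(f,hook(ahead=.0195)).round(1))
cv2.imwrite("pics/l2.png",cv2.resize(f["color"][150:220,260:350],None,fx=8,fy=8,interpolation=2))
E
```

```text
time_s: 13.75
tool_pos: [0.6101, -0.1101, 0.493]
tcp_rot: [1.454, 1.029, -1.454]
contact_force: [0.1, 0.7, -0.8]
width: 0.184
t 13.75 grasp [ 0.6101 -0.1101  0.3217] y [ 0.943 -0.332  0.   ] x [ 0.    -0.001 -1.   ] F [ 0.07  0.75 -0.79] w 0.184 j [-0.28  0.41  1.45 -0.    1.28  0.05]
[ 0.6111 -0.1076  0.1938] [296.5 189.8] [310.2 184.4]
```

View pics/l2.png

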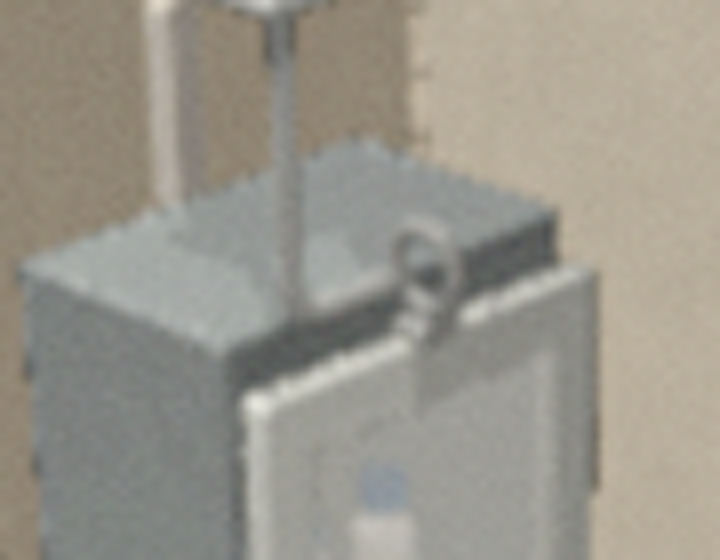

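The foot's line, extended, passes through the middle of the ring at crop (427,262). I'll insert.

```bash
python3 -m handwheel '[[-1,[0,0,0.8],[0,0,0]],[-1,[0,0,1.6],[0,0,0]],[-1,[0,0,2.4],[0,0,0]],[-1,[0,0,3.1],[0,0,0]],[-1,[0,0,3.1],[0,0,0]]]'; python3 - <<'E'
from h import *
st()
f=grab_frame("scene")
print(hook().round(4),proj(f,hook(ahead=-.02)).round(1),proj(f,hook(ahead=.0195)).round(1))
cv2.imwrite("pics/l3.png",cv2.resize(f["color"][150:220,260:350],None,fx=8,fy=8,interpolation=2))
E
```

```text
time_s: 14.3
tool_pos: [0.6, -0.1385, 0.4927]
tcp_rot: [1.453, 1.03, -1.454]
contact_force: [0.4, 0.2, -0.8]
width: 0.189
t 14.3 grasp [ 0.6    -0.1385  0.3214] y [ 0.943 -0.332  0.   ] x [ 0. -0. -1.] F [ 0.36  0.19 -0.81] w 0.189 j [-0.33  0.41  1.46 -0.    1.27  0.  ]
[ 0.5942 -0.155   0.1935] [307.1 185.8] [320.3 180.5]
```

View pics/l3.png

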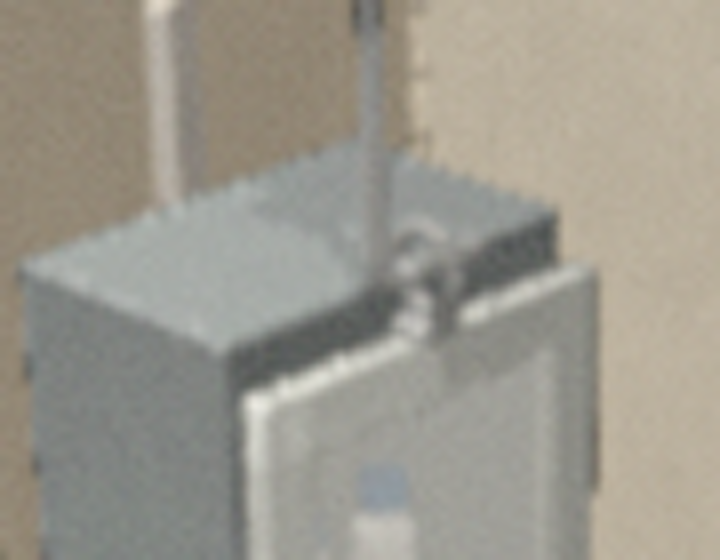

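The foot runs through the ring, at about (427,260) in the crop, with no contact force. I'll swing down gently along the arc.

```bash
python3 -m handwheel '[[-1,[0,-0.7,0],[0,0,0]],[-1,[0.1,-1.5,0],[0,0,0]],[-1,[0.25,-2.2,0],[0,0,0]],[-1,[0.4,-2.8,0],[0,0,0]]]'; python3 - <<'E'
from h import *
st()
E
python3 -m handwheel '[[-1,[0.4,-1.4,0],[0,0,0]],[-1,[0.9,-2.6,0],[0,0,0]]]'; python3 - <<'E'
from look import *
look(1)
E
```

```text
time_s: 14.75
tool_pos: [0.5732, -0.1279, 0.4889]
tcp_rot: [1.453, 1.03, -1.452]
contact_force: [1.4, -1.1, -1.3]
width: 0.184
t 14.75 grasp [ 0.5733 -0.128   0.3176] y [ 0.944 -0.33   0.001] x [ 0.001 -0.001 -1.   ] F [ 1.35 -1.05 -1.3 ] w 0.184 j [-0.33  0.36  1.54 -0.    1.24  0.  ]
time_s: 14.95
tool_pos: [0.5486, -0.1193, 0.4798]
tcp_rot: [1.453, 1.03, -1.452]
contact_force: [2.4, -1.6, -0.3]
width: 0.187
t 14.95 grasp [ 0.5487 -0.1193  0.3085] y [ 0.944 -0.33   0.001] x [ 0.001 -0.    -1.   ] F [ 2.4  -1.56 -0.34] w 0.187 j [-0.33  0.33  1.61  0.    1.2   0.01]
eye scene [327.7 198.3] [0. 0.] 1
pole_hook scene [332. 195.] [0. 0.] 1
pole_collar scene [323.6 156.9] [0. 0.] 1
pole_grip scene [320.5 138.6] [0. 0.] 1
```

```bash
python3 -m handwheel '[[-1,[0.7,-1.2,0],[0,0,0]],[-1,[1.4,-2.4,0],[0,0,0]],[-1,[2.3,-3.4,0],[0,0,0]],[-1,[3.3,-4.4,0],[0,0,0]]]'; python3 - <<'E'
from h import *
st()
E
python3 -m handwheel '[[-1,[0.8,-0.7,0],[0,0,0]],[-1,[1.6,-1.2,0],[0,0,0]],[-1,[2.1,-1.55,0],[0,0,0]],[-1,[2.1,-1.55,0],[0,0,0]]]'; python3 - <<'E'
from look import *
look(2)
E
```

```text
time_s: 15.85
tool_pos: [0.5077, -0.1052, 0.4468]
tcp_rot: [1.453, 1.029, -1.452]
contact_force: [1.1, -1.1, -0.5]
width: 0.187
t 15.85 grasp [ 0.5079 -0.1053  0.2755] y [ 0.944 -0.331  0.002] x [ 0.001 -0.001 -1.   ] F [ 1.12 -1.11 -0.5 ] w 0.187 j [-0.33  0.29  1.76 -0.    1.08  0.01]
time_s: 16.25
tool_pos: [0.493, -0.0999, 0.4251]
tcp_rot: [1.453, 1.032, -1.454]
contact_force: [-0.6, -0.6, 0.6]
width: 0.184
t 16.25 grasp [ 0.4928 -0.0999  0.2538] y [ 0.944 -0.331 -0.001] x [-0.001  0.    -1.   ] F [-0.58 -0.62  0.62] w 0.184 j [-0.33  0.3   1.82  0.    1.02  0.01]
eye scene [352.3 227.3] [1.1 0.1] 2
pole_hook scene [354.5 225.8] [0.5 0.2] 2
pole_collar scene [348.1 191.2] [1.1 0.7] 2
pole_grip scene [344.8 170.6] [0.2 1.4] 2
pole_grip top [440.4 278.7] [0. 0.] 1
    [array([ 0.4749, -0.1959,  0.2337]), array([59.9506, 59.9506])]
```

```bash
cat > chk.py <<'E'
import sys
from h import *
o=get_obs();F=o["contact_force"];print("t",round(o["time_s"],2),"F",F.round(1),"z",o["tool_pos"][2].round(4))
sys.exit(int(np.hypot(np.hypot(F[0],F[1]),F[2]+1)>float(sys.argv[1])))
E
python3 - <<'E'
from h import *
f=grab_frame("scene")
for z in (0,.04,.048,.06,.083): print(z,proj(f,[.518,-.128,z]).round(1))
E
python3 -m handwheel '[[-1,[0.4,-0.2,0],[0,0,0]],[-1,[0.8,-0.4,0],[0,0,0]]]' && python3 chk.py 5 && python3 -m handwheel '[[-1,[0.4,-0.2,0],[0,0,0]]]' && python3 chk.py 5 && python3 -m handwheel '[[-1,[0.4,-0.17,0],[0,0,0]]]' && python3 chk.py 5
```

```text
0 [340.8 272.2]
0.04 [340.9 257.2]
0.048 [340.9 254.1]
0.06 [340.9 249.5]
0.083 [341.  240.4]
time_s: 17.5
tool_pos: [0.4893, -0.0987, 0.4175]
tcp_rot: [1.453, 1.03, -1.453]
contact_force: [0.8, -0.2, -0.7]
width: 0.187
t 17.5 F [ 0.8 -0.2 -0.7] z 0.4175
time_s: 17.6
tool_pos: [0.4874, -0.098, 0.4134]
tcp_rot: [1.453, 1.03, -1.453]
contact_force: [0.9, -0.7, -0.9]
width: 0.187
t 17.6 F [ 0.9 -0.7 -0.9] z 0.4134
time_s: 17.7
tool_pos: [0.4858, -0.0974, 0.4093]
tcp_rot: [1.453, 1.03, -1.453]
contact_force: [0.9, -0.8, 0.0]
width: 0.185
t 17.7 F [ 0.9 -0.8  0. ] z 0.4093
```

```bash
H="python3 -m handwheel"
$H '[[-1,[0.5,-0.2,0],[0,0,0]],[-1,[0.9,-0.35,0],[0,0,0]]]' >/dev/null && python3 chk.py 5 && $H '[[-1,[0.4,-0.13,0],[0,0,0]],[-1,[0.7,-0.23,0],[0,0,0]]]' >/dev/null && python3 chk.py 5 && $H '[[-1,[0.4,-0.12,0],[0,0,0]]]' >/dev/null && python3 chk.py 5 && $H '[[-1,[0.4,-0.12,0],[0,0,0]]]' >/dev/null && python3 chk.py 5 && $H '[[-1,[0.4,-0.1,0],[0,0,0]]]' >/dev/null && python3 chk.py 5 && $H '[[-1,[0.4,-0.1,0],[0,0,0]]]' >/dev/null && python3 chk.py 5
python3 -c "
from look import *
look(1)"
```

```text
t 17.9 F [ 0.4 -0.1 -1.3] z 0.4002
t 18.1 F [-0.3  0.4  0.2] z 0.3933
t 18.2 F [ 0.3 -0.5 -0.4] z 0.3895
t 18.3 F [ 1.2 -0.  -1.4] z 0.3854
t 18.4 F [ 0.3 -0.6  0.1] z 0.3814
t 18.5 F [ 0.5 -0.  -0.3] z 0.3774
t 18.5 grasp [ 0.4762 -0.0941  0.2061] y [ 0.944 -0.331  0.   ] x [ 0. -0. -1.] F [ 0.52 -0.02 -0.35] w 0.186 j [-0.33  0.33  1.93 -0.    0.89  0.01]
eye scene [358.5 249. ] [0. 0.] 1
pole_hook scene [359.4 249.6] [0. 0.] 1
pole_collar scene [337.5 270.9] [0. 0.] 1
pole_collar top [391.1 193.3] [0. 0.] 1
    [array([ 0.5862, -0.1829, -0.0454]), array([32.5992, 32.5992])]
pole_grip scene [353.2 200.3] [0. 0.] 1
pole_grip top [437.3 277.7] [0. 0.] 1
    [array([ 0.4691, -0.2114,  0.1579]), array([52.1592, 52.1592])]
```

```bash
H="python3 -m handwheel"
$H '[[-1,[0.4,-0.06,0],[0,0,0]]]' >/dev/null && python3 chk.py 5 && $H '[[-1,[0.3,-0.04,0],[0,0,0]]]' >/dev/null && python3 chk.py 5 && $H '[[-1,[0.3,-0.03,0],[0,0,0]]]' >/dev/null && python3 chk.py 5 && $H '[[-1,[0.3,-0.02,0],[0,0,0]]]' >/dev/null && python3 chk.py 5 && $H '[[-1,[0.3,0,0],[0,0,0]]]' >/dev/null && python3 chk.py 5 && $H '[[-1,[0.3,0,0],[0,0,0]]]' >/dev/null && python3 chk.py 5 && $H '[[-1,[0.3,0,0],[0,0,0]]]' >/dev/null && python3 chk.py 5
python3 -c "
from look import *
look(1)
f=grab_frame('scene');print(proj(f,hook()))"
```

```text
t 19.1 F [-0.4  0.3 -0.9] z 0.374
t 19.2 F [0.5 0.2 4.1] z 0.3706
t 19.2 grasp [ 0.4755 -0.0939  0.1993] y [ 0.944 -0.331  0.001] x [ 0.001 -0.    -1.   ] F [0.46 0.16 4.1 ] w 0.19 j [-0.33  0.34  1.94 -0.    0.87  0.01]
eye scene [358.8 252.4] [0. 0.] 1
pole_hook scene [359.9 253.4] [0. 0.] 1
pole_collar scene [353.4 216.8] [0. 0.] 1
pole_grip scene [350.4 203.2] [0. 0.] 1
[358.78629597 253.59528155]
```

```bash
H="python3 -m handwheel"
$H '[[-1,[0,0,0],[0,0,0]],[-1,[0.1,0,0],[0,0,0]],[-1,[0.1,0,0],[0,0,0]]]' >/dev/null ; python3 chk.py 9 && $H '[[-1,[0.1,0,0],[0,0,0]],[-1,[0.1,0,0],[0,0,0]]]' >/dev/null && python3 chk.py 10 && $H '[[-1,[0.1,0,0],[0,0,0]],[-1,[0.1,0,0],[0,0,0]]]' >/dev/null && python3 chk.py 10 && $H '[[-1,[0.1,0,0],[0,0,0]],[-1,[0.1,0,0],[0,0,0]]]' >/dev/null && python3 chk.py 10
```

```text
t 20.05 F [-0.4 -0.2  4.2] z 0.3699
t 20.25 F [0.1 0.3 6. ] z 0.3689
t 20.45 F [-1.2  1.1  8.1] z 0.3681
t 20.65 F [-1.1  1.   9.4] z 0.3672
```

```bash
H="python3 -m handwheel"
$H '[[-1,[0.1,0,0],[0,0,0]],[-1,[0.1,0,0],[0,0,0]],[-1,[0.1,0,0],[0,0,0]]]' >/dev/null ; python3 chk.py 10; python3 -c "
from h import *
st();print(hook())"
```

```text
t 20.95 F [-1.5  0.6 10.7] z 0.3663
t 20.95 grasp [ 0.4754 -0.0938  0.195 ] y [ 0.944 -0.331  0.   ] x [ 0. -0. -1.] F [-1.48  0.57 10.68] w 0.187 j [-0.33  0.34  1.94 -0.    0.86  0.01]
[ 0.46944063 -0.11077776  0.06700884]
```

```bash
H="python3 -m handwheel"
$H '[[-1,[-0.15,-0.05,0],[0,0,0]],[-1,[-0.3,-0.1,0],[0,0,0]],[-1,[-0.3,-0.1,0],[0,0,0]]]' >/dev/null ; python3 chk.py 30;  $H '[[-1,[-0.1,0,0],[0,0,0]],[-1,[-0.2,0,0],[0,0,0]],[-1,[-0.2,0,0],[0,0,0]]]' >/dev/null; python3 chk.py 30;$H '[[-1,[-0.1,0,0],[0,0,0]],[-1,[-0.2,0,0],[0,0,0]],[-1,[-0.2,0,0],[0,0,0]]]' >/dev/null; python3 chk.py 30;$H '[[-1,[-0.1,0,0],[0,0,0]],[-1,[-0.2,0,0],[0,0,0]],[-1,[-0.2,0,0],[0,0,0]]]' >/dev/null; python3 chk.py 30
python3 -c "
from look import *
look(2)
f=grab_frame('scene');print(proj(f,hook()))
cv2.imwrite('pics/l4.png',cv2.resize(f['color'][215:285,300:390],None,fx=8,fy=8,interpolation=2))"
```

```text
t 21.25 F [ 1.  -0.8  6. ] z 0.3691
t 21.55 F [0.7 0.9 1.7] z 0.3705
t 21.85 F [ 0.5  0.2 -0.3] z 0.3726
t 22.15 F [-0.3  0.5 -1.4] z 0.3748
t 22.15 grasp [ 0.4744 -0.0935  0.2035] y [ 0.944 -0.331  0.   ] x [ 0. -0. -1.] F [-0.25  0.52 -1.36] w 0.189 j [-0.33  0.33  1.93 -0.    0.88  0.01]
eye scene [359.2 252.4] [0.3 0.8] 2
eye top [260.8 261.1] [0. 0.] 1
    [array([0.4222, 0.1003, 0.2076]), array([32.0492, 32.0492])]
pole_hook scene [358.4 252.5] [0.5 1.8] 2
pole_collar scene [354.  217.6] [1.1 1.3] 2
pole_grip scene [352.2 200.7] [0.5 0.6] 2
[359.20202678 252.15680058]
```

View pics/l4.png

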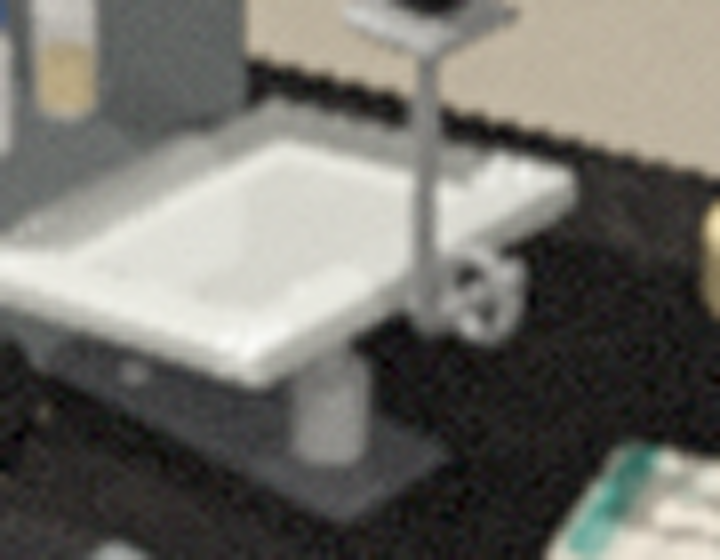

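The hatch lies on the stop and the foot is free near the middle of the ring, at (487,297) in the crop. I'll raise it 1.5 mm more and withdraw in steps.

```bash
H="python3 -m handwheel"
$H '[[-1,[-0.15,0,0],[0,0,0]],[-1,[-0.15,0,-0.3],[0,0,0]],[-1,[-0.15,0,-0.6],[0,0,0]],[-1,[-0.15,0,-0.9],[0,0,0]]]' >/dev/null ; python3 chk.py 4 &&  $H '[[-1,[0,0,-0.5],[0,0,0]],[-1,[0,0,-1],[0,0,0]],[-1,[0,0,-1.5],[0,0,0]]]' >/dev/null&& python3 chk.py 4&& $H '[[-1,[0,0,-0.5],[0,0,0]],[-1,[0,0,-1],[0,0,0]],[-1,[0,0,-1.5],[0,0,0]],[-1,[0,0,-2.2],[0,0,0]],[-1,[0,0,-2.8],[0,0,0]]]' >/dev/null&& python3 chk.py 4
python3 -c "
from look import *
look(2)
y=np.radians(-19)
plan([.4614-.09*.326,.1157-.09*.9455,.26],y,1)"
```

```text
t 23.6 F [ 1.5 -0.3 -1.3] z 0.3762
t 23.9 F [-0.8  0.1 -0.9] z 0.3762
t 24.4 F [ 0.9  0.4 -0.9] z 0.3762
t 24.4 grasp [ 0.4918 -0.0438  0.2049] y [ 0.944 -0.331  0.   ] x [ 0. -0. -1.] F [ 0.9   0.38 -0.87] w 0.19 j [-0.22  0.34  1.91 -0.    0.89  0.11]
eye scene [360.  252.4] [0.4 1.8] 2
pole_hook scene [342.4 262.9] [0.  2.5] 2
pole_collar scene [336.6 225. ] [0.3 0.8] 2
pole_collar top [263.4 254.9] [0. 0.] 1
    [array([0.4469, 0.0963, 0.2471]), array([17.6929, 17.6929])]
pole_grip scene [333.5 207.1] [1.  0.3] 2
shift cm [-5.51 -8.1  -5.11] turn [-0.005  0.    -0.   ] rows 2.2
```

```bash
H="python3 -m handwheel"
$H '[[-1,[-2,0,0],[0,0,0]],[-1,[-2,-4,-2.5],[0,0,0]],[-1,[-2,-8,-5],[0,0,0]],[-1,[1,-8.1,-5.1],[0,0,0]],[-1,[3.6,-8.1,-5.1],[0,0,0]]]'>/dev/null
$H '[[-1,[0,0,0],[0,0,0]]]' >/dev/null
python3 -c "
from h import *
st();o=get_obs();w=[]
for k in range(4):
    f=grab_frame('wrist')
    for t in ('pole_grip','pole_collar'):
        q=place_of('wrist',t)
        if q: w.append((t,np.round(q[0]['location'],1).tolist(),round(q[0]['conf'],2)))
print(w)
s=grab_frame('scene')
for t in ('pole_hook','stand_seat','eye'):
    q=place_of('scene',t)
    if q: print(t,q[0]['location'],q[0]['conf'])
print(proj(s,hook()),proj(s,hook(ahead=-.02)))
plan([.4614,.1157,.1684],np.radians(-19),1)
a=f['color'][150:400,200:440];b=s['color'][250:350,280:360]
cv2.imwrite('pics/l5.png',np.hstack([cv2.resize(a,(480,500)),cv2.resize(b,(320,400)).repeat(1,0) if 0 else cv2.copyMakeBorder(cv2.resize(b,(320,400)),0,100,0,0,0)]))"
```

```text
t 26.0 grasp [0.4308 0.0308 0.1671] y [ 0.944 -0.33  -0.004] x [-0.004  0.    -1.   ] F [ 0.09  0.32 -1.88] w 0.189 j [-0.08  0.32  2.09 -0.    0.74  0.25]
[('pole_grip', [318.4, 304.5], 0.66), ('pole_collar', [318.6, 276.8], 0.93), ('pole_grip', [317.5, 306.0], 0.81), ('pole_collar', [318.6, 278.0], 0.61), ('pole_grip', [320.0, 303.6], 0.62), ('pole_collar', [319.2, 276.7], 0.95), ('pole_grip', [319.7, 305.7], 0.63), ('pole_collar', [321.7, 273.5], 0.78)]
pole_hook [314.2, 240.3] 0.44
stand_seat [314.6, 296.4] 0.72
eye [359.9, 253.3] 0.64
[355.22520879 303.80333698] [348.09715686 308.58863326]
shift cm [ 0.05 -0.05 -9.01] turn [-0.005  0.    -0.   ] rows 1.8
```

View pics/l5.png

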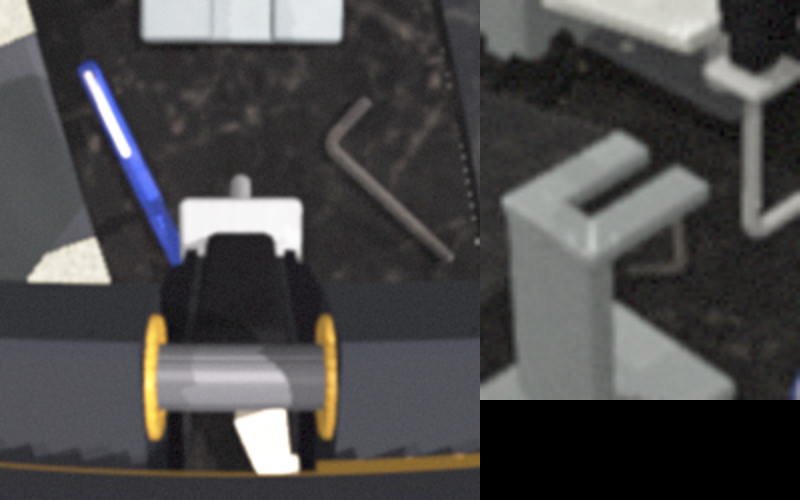

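The pole is upright in the grip and its rod (crop column 241) is in line with the slot (column 242). I'll slide it in, watching the force, then lower it.

```bash
H="python3 -m handwheel"
$H '[[-1,[0,0,-2.5],[0,0,0]],[-1,[0,0,-4.5],[0,0,0]],[-1,[0,0,-6],[0,0,0]]]'>/dev/null; python3 chk.py 5 && $H '[[-1,[0,-0.05,-1.5],[0,0,0]],[-1,[0,-0.05,-3],[0,0,0]],[-1,[0,-0.05,-3],[0,0,0]]]' >/dev/null; python3 chk.py 5 && python3 -c "
from h import *
st();plan([.4614,.1157,.1560],np.radians(-19),1)"
$H '[[-1,[0.5,0,0],[0,0,0]],[-1,[0.9,0,0],[0,0,0]],[-1,[1.1,0,0],[0,0,0]],[-1,[1.1,0,0],[0,0,0]]]' >/dev/null; python3 chk.py 5;python3 -c "
from h import *
st()"
```

```text
t 27.1 F [-0.1  0.6 -1.7] z 0.3402
t 27.4 F [ 0.3 -0.7 -1.9] z 0.3401
t 27.4 grasp [0.4618 0.1168 0.1688] y [ 0.944 -0.329  0.   ] x [ 0.  0. -1.] F [ 0.3  -0.65 -1.93] w 0.188 j [0.11 0.37 1.99 0.   0.78 0.44]
shift cm [1.28 0.   0.11] turn [-0.004 -0.    -0.   ] rows 0.3
t 27.8 F [-0.1 -0.2 -1.8] z 0.3288
t 27.8 grasp [0.4611 0.1152 0.1575] y [ 0.944 -0.331 -0.001] x [-0.001 -0.    -1.   ] F [-0.06 -0.17 -1.82] w 0.185 j [ 0.11  0.39  2.   -0.    0.75  0.44]
```

```bash
H="python3 -m handwheel"
$H '[[-1,[0.1,0,0],[0,0,0]],[-1,[0.1,0,0],[0,0,0]]]' >/dev/null; python3 chk.py 5; $H '[[-1,[0.05,0,0],[0,0,0]],[-1,[0.1,0,0],[0,0,0]],[-1,[0.1,0,0],[0,0,0]]]' >/dev/null; python3 chk.py 5;python3 -c "
from h import *
st()"
```

```text
t 28.0 F [ 0.3 -1.1 -1.1] z 0.3282
t 28.3 F [-0.3  0.  -1.4] z 0.3272
t 28.3 grasp [0.4613 0.1156 0.1559] y [ 0.944 -0.331  0.   ] x [ 0. -0. -1.] F [-0.3   0.03 -1.36] w 0.189 j [ 0.11  0.39  2.   -0.    0.75  0.44]
```

```bash
H="python3 -m handwheel"
$H '[[-1,[0.05,0,0],[0,0,0]],[-1,[0.05,0,0],[0,0,0]]]' >/dev/null; python3 chk.py 3&& $H '[[-1,[0.05,0,0],[0,0,0]],[-1,[0.05,0,0],[0,0,0]]]' >/dev/null; python3 chk.py 3&& $H '[[-1,[0.05,0,0],[0,0,0]],[-1,[0.05,0,0],[0,0,0]]]' >/dev/null; python3 chk.py 3&& $H '[[-1,[0.05,0,0],[0,0,0]],[-1,[0.05,0,0],[0,0,0]]]' >/dev/null; python3 chk.py 3
```

```text
t 28.5 F [ 1.4 -0.1 -0.9] z 0.3267
t 28.7 F [-1.5  0.4  5.8] z 0.3266
t 28.7 F [-1.5  0.4  5.8] z 0.3266
t 28.7 F [-1.5  0.4  5.8] z 0.3266
```

Seated: the force rose to 5.8 N. I'll ease off, release, rise and retreat.

```bash
H="python3 -m handwheel"
$H '[[-1,[-0.05,0,0],[0,0,0]],[-0.4,[-0.05,0,0],[0,0,0]],[-0.2,[-0.05,0,0],[0,0,0]],[0.2,[-0.05,0,0],[0,0,0]],[0.2,[-0.05,0,0],[0,0,0]]]' >/dev/null; $H '[[0.2,[0,0,0],[0,0,0]],[0.2,[0,0,0],[0,0,0]],[0.2,[0,0,0],[0,0,0]]]'; $H '[[0.2,[-1,0,0],[0,0,0]],[0.2,[-4,0,0],[0,0,0]],[0.2,[-9,0,0],[0,0,0]],[0.2,[-13,0,0],[0,0,0]]]';python3 chk.py 5; python3 -c "
from h import *
o=get_obs();f=grab_frame('wrist');s=grab_frame('scene')
for c,fr in (('wrist',f),('scene',s)):
  for t,z in [('pole_grip',.155),('pole_collar',.115),('pole_hook',.027),('stand_seat',.115),('eye',.072),('septa_box',0),('tape_roll',0),('brass_weight',0)]:
    for q in place_of(c,t)[:1]: print(c,t,np.round(q['location'],1),round(q['conf'],2),atz(*ray(fr,q['location'],o),z).round(4))
cv2.imwrite('pics/l6.png',np.hstack([cv2.resize(s['color'][170:440,250:430],(400,600)),cv2.resize(f['color'][80:320,240:400],(400,600))]))"
```

```text
time_s: 29.5
tool_pos: [0.4613, 0.1156, 0.3267]
tcp_rot: [1.453, 1.03, -1.453]
contact_force: [0.4, 1.3, 0.4]
width: 0.599
time_s: 29.9
tool_pos: [0.461, 0.1156, 0.4596]
tcp_rot: [1.454, 1.03, -1.452]
contact_force: [0.2, 1.0, -0.9]
width: 0.6
t 29.9 F [ 0.2  1.  -0.9] z 0.4596
wrist pole_grip [319.5 237.5] 0.71 [0.4613 0.1193 0.155 ]
wrist pole_collar [319.6 229. ] 0.98 [0.461 0.118 0.115]
wrist septa_box [337.  369.5] 0.82 [ 0.4107 -0.0985  0.    ]
wrist brass_weight [259.7  91.1] 0.91 [0.4418 0.2763 0.    ]
scene pole_grip [312.3 278.6] 0.91 [0.4608 0.1182 0.155 ]
scene pole_collar [315.2 296.8] 0.64 [0.4593 0.1127 0.115 ]
scene pole_hook [319.1 331.8] 0.8 [0.4607 0.0988 0.027 ]
scene stand_seat [315.9 296.8] 0.67 [0.4582 0.1122 0.115 ]
scene eye [357.1 251. ] 0.95 [ 0.4762 -0.1182  0.072 ]
scene septa_box [383.5 287.1] 0.75 [ 0.4122 -0.1141  0.    ]
scene tape_roll [403. 251.] 0.71 [ 0.4183 -0.2739  0.    ]
scene brass_weight [275.1 423.5] 0.87 [0.4448 0.282  0.    ]
```

```bash
python3 -c "
from h import *
e=[];p=[]
for k in range(4):
    s=grab_frame('scene')
    e+=[q['location'] for q in place_of('scene','eye')[:1]];p+=[q['location'] for q in place_of('scene','pole_grip')[:1]]
print(np.round(e,1),np.round(p,1))
a=cv2.imread('pics/l4.png');b=cv2.resize(s['color'][215:285,300:390],None,fx=8,fy=8,interpolation=2)
# hatch near corner patch shift
t=a[280:400,150:290];r=cv2.matchTemplate(b,t,cv2.TM_CCOEFF_NORMED);print(cv2.minMaxLoc(r)[1],np.array(cv2.minMaxLoc(r)[3])-[150,280],'in 1/8 px')
st();close_job()"
```

```text
[[359.3 251.6]
 [362.  252.4]
 [360.1 252.2]
 [357.2 253.2]] [[310.9 276.4]
 [309.5 279.6]
 [312.1 278.5]
 [311.8 277.7]]
0.9964133501052856 [ 1 -1] in 1/8 px
t 31.4 grasp [0.4613 0.1156 0.2854] y [ 0.944 -0.331  0.   ] x [ 0. -0. -1.] F [ 1.42 -0.72  0.19] w 0.601 j [ 0.11  0.22  1.84 -0.    1.08  0.44]
the job is handed in; nothing more can be done
```

The job is done and handed in at about 31 s. The hatch is down on its stop and the pole hangs in its stand again.

- **Closing the hatch:** I took the pole out of the fork, put its foot through the eye and swung the hatch down along its arc. The stop was met at about 1.4 rad. I pressed in 1 mm steps to about 12 N at the eye, with the force rising about 2 N per mm, well under the 20 N limit.
- **Unhooking:** I eased off until the foot was free in the ring and drew it out sideways. No contact force showed above sensor noise.
- **Hanging the pole:** I slid it into the slot and lowered it until it touched at the original height. The contact reading was 5.8 N, about 7 N with the pole's weight. I then released it and raised the gripper clear.

**Last checks:**
- The hatch's corner moved only about 1/8 pixel (roughly 0.2 mm) in the scene picture between just before unhooking and the end.
- The trained networks put the pole's grip back where it started, within their scatter of a few mm.
- The carton, tape roll and weight showed no shift beyond a scatter of up to about 1 cm. I never moved near them.
- The picture I wanted of the final state was refused by the 12-picture limit, so the end state was checked by numbers only.

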